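# Clip the arched test tile in the viewing stand

### The job

Turn the revolving tile stand by its knob until the test tile with the arched top has come out from under the clear cover to the open front, lift that tile out, and press its straight foot down into the sprung clip of the leaning viewing stand, midway along the jaws, until it sits fully home on the stop bar inside. Press firmly but not hard, as unglazed clay chips, then let go; leave the other tiles in their slots and the bystanding things where they are.

Things in the scene. Friction and masses are not known exactly. Their poses are not given: they have to be found in the camera images.
- stand_board: Board of the revolving tile stand, 236 x 236 x 12 mm, fixed; origin mid underside, on the turntable axis; +x from open front to back. On it a clear dust cover: back and side walls and a U-shaped roof 124 to 128 mm above the table, open over the middle (64 mm to either side of and behind the axis) and at the front (roof and walls end 55 mm in front of the axis).
- turntable: Wooden disc 200 mm across, turning about its origin on the board's vertical axis, either way, with light friction (0.04 N m); stays where left. Six slotted blocks 78 mm from the axis, 60 degrees apart; four hold an upright tile, broad faces square to the radius. Slots are 11 mm wide, 60 mm long, 22 mm deep, floor 26 mm above the table.
- knob (a point): Middle of the round black knurled knob on the turntable axis: 30 mm across, 30 mm tall, this point 15 mm below its top and 145 mm above the table. It turns with the turntable. Fingers that grip it here from above clear the tiles and the roof.
- arched_tile: The wanted test tile: pale bisque clay, 55 mm wide, 90 mm tall to the crown, 8 mm thick, about 90 g, straight foot, semicircular top (radius 27.5 mm). Origin at the centre of the foot's underside, x through the thickness, y along the width, z up; front and back are alike. It starts in a slot under the left or right side of the clear cover.
- square_tile_a: Test tile of the same width, height, thickness and material with a square top; origin and axes as for the arched tile; stays in its slot.
- square_tile_b: Another square-topped test tile, the same; stays in its slot.
- gable_tile: Test tile of the same width, height, thickness and material with a pointed top; origin and axes as for the arched tile; stays in its slot.
- clip_stand: Viewing stand fixed to the table: dark steel foot 105 x 112 x 12 mm with a grey edge clip on it that leans back 20 degrees; origin at the middle of the underside, x from the front to the back.
- clip_mouth: Fixed half of the edge clip. Origin mid mouth, 56 mm above the table, level with the jaw's nose, on the mid-plane of an 8 mm tile laid on the back plate. z points up out of the clip along the way in, leaning back 20 degrees; y along the jaws (cheeks 76 mm apart inside); x through the back plate, whose face is at x = 4 mm up to z = 22 mm, with a lip flared back above, to z = 33 mm.
- clip_jaw (a joint): Sprung front jaw, hinged at the bottom: 0 rad shut, grows as it opens. Shut, its round nose leaves a 4 mm gap to the back plate and its lip flares forward to x = -12 mm at z = 27 mm of the mouth frame. Pushed by the tile's foot it swings open about 4 mm (0.15 rad) and the tile enters: passing the nose takes about 12 to 25 N, sliding on 4 to 10 N.
- stop_screw: Depth stop in the clip: a screw with a bar faced in rubber that gives 1 mm per 5 N (3 mm at most). Origin and axes are those of clip_mouth; the pose does not tell the bar's height. Its top, hidden by jaw and cheeks, is set anywhere from z = -10 to -20 mm. The tile is home when its foot bears on it, felt as a rise of about 10 N over the jaws' drag; over 45 N on the bar chips the tile.
- mist_amber: Mist bottle, 37 mm across, 139 mm tall, a bystander; origin at the centre of its underside.
- sanding_block: Sanding block, 44 x 70 x 26 mm, a bystander; origin at the centre of its underside.
- pot_5: Paint pot with lid, 52 mm across, 55 mm tall, a bystander; origin at the centre of its underside.
Things that resemble listed ones, but are neither listed nor needed, are in the scene too. There is more than one size of the clip_stand; the job needs the larger.

How it is judged:
By the outcome, as a careful person would: the job done as asked, in the order asked, and still so for the second after the job is handed in, with the robot touching nothing.
It also fails if it takes over 54 s, if anything falls off the work surface, if the arm or the gripper's body presses on something with over 40 N, if the wrist force passes 120 N, or if a joint passes its speed limit or range.

### The arm

A 6-joint arm with a two-finger parallel gripper is mounted at the origin on the work surface; the furniture and walls round the work are solid. World frame = base frame: x ahead of the robot, y to its left, z up, the work surface at z = 0. Lengths are in m, angles in rad, forces in N, time in s.
With the tool pointing down it reaches from about 0.275 to 0.75 m from the base axis. Payload 10.2 kg.
Tool frame: the origin (TCP) lies midway between the tips of the shut fingers; the grasp point (between the pads) lies behind it (manip.grasp_offset is the z of the grasp point in the tool frame, in m); z points along the fingers, y is the line along which they close (so a half turn about z gives the same grasp; the last joint's range is limited). The gripper opens to 85 mm and grips with 20 to 120 N. Pads are 22 mm wide; open, the fingers measure 114 mm over their backs; the gripper's body (76 mm by 85 mm) begins 54 mm behind the grasp point. The pads swing forward as they close: fully open they stand 13 mm farther back than shut.
Start: joints at [-1.533, 0.313, 1.498, -0, 1.331, -0.223], TCP at [0.135, -0.507, 0.231] pointing down, gripper open.
Joint ranges: [-2.94, 2.94], [-0.97, 2.17], [0.19, 2.56], [-1.23, 4.37], [0.02, 3.11], [-2.88, 2.88]. Speed limits (rad/s): [2.39, 2.39, 3.01, 3.14, 3.14, 3.14].

### API

Orientations are given as a rotation vector (axis times angle).
In Python, from station import manip gives the robot as it stands.
- The arm moves only by the tool apply_moves, never from a script. Its argument "moves" is a list of rows, each a list of 2 entries, a list of its own where there are three numbers: the shift along the tool's x, y, z in mm, then the turn, a rotation vector about the tool's x, y, z in rad. In form: [[[x, y, z], [rx, ry, rz]], ...]. A call has 1 to 5 rows; each row is the pose to reach, as a shift and turn from the pose commanded when the call began, along the tool's axes at that moment; what a row does not reach only later rows make up. A row lasts 1/10 s, in which the tool goes at most 50 mm and 8.59 degrees, less where a joint would pass 70% of its speed; a pose out of reach is approached as far as the arm can. A call with a gripper value outside its range is refused whole. "hand" is the finger opening in mm, from 0 to 85.4, set as the call begins (left out, the last holds). The fingers move at their own pace and stop on an object; "force" is the grip in N (left out, the last holds). Time passes only in rows, so rows that repeat a pose let the fingers close. It gives the time, the measured TCP pose, the force, the opening and the grip force at its end, in the units of the state.
- manip.read_state(): the state, without advancing time (a new reading comes with each control period).
- manip.snapshot(name): name is "side" or "top"; returns a dict with "color" (420x560x3 uint8, red, green, blue), "camera_matrix" (3x3 intrinsics, pixels), "dist_coeffs" ([k1, k2, p1, p2, k3] as OpenCV has them; the pictures are not rectified), "position" and "orientation" of the camera in the world. Camera axes: x right, y up, looking along -z (the intrinsics and any distortion apply to the point x, -y, -z); pixel columns grow to the right and rows downward; lengths in m; the calibration is good to about 2 mm. A picture is of the moment at which its call begins. There is no depth.
- manip.job_done(): hands the job in; it is judged then, once.
Trained networks look in the newest picture that a camera, given by its name, has taken for a name from the list of things; names that differ only in an ending like _2 or _b are one class to them, and where a whole thing is asked for, a point or a joint stands for the part that bears it (a point fixed in the world has none). Each returns a list of dicts, best first, with "confidence" (0 to 1); they miss things now and then, are a little off and sometimes report something else, mostly with a low value. They report only what shows in the picture. A call takes as long as a camera call. They do not tell look-alikes from the thing itself.
- manip.boxes_of(camera, query): "centre" ([row, column] in pixels, amid what is visible of it).
- manip.pinpoint(camera, query): "centre" ([row, column] in pixels: a listed point, or the origin of a listed thing).
The state is a dict: "time_s": time; "qpos": joint angles; "qd": joint speeds; "effort": joint torques, N m; "eef_pos": TCP position; "tool_rot": TCP orientation; "ft_force": force on the tool from outside, world axes, zero at the start; "ft_torque": the same for the moment, N m; "grip_width": finger opening in m; "finger_force": force on a finger pad.
Only numpy, scipy, OpenCV 4.12 (cv2) and the standard library are available. Lean on these libraries where they do the work, as an engineer would, in place of code of your own. Each camera call takes 0.05 s, during which the arm holds its last target. There are 200 camera calls.

## Working session

There is one attempt and no reset: what is moved stays moved. The work goes in short steps, Python scripts to look and compute and a tool call to move; the robot and the scene stay as the last step left them, time stands still between calls to the robot, and variables do not carry over. Pictures are saved under pics/ and viewed, at most 10 in all, crops included, and the job is handed in when it is done.

Besides the shell and the picture viewer there is one more tool, called after "Request:" by a JSON object that holds its "method" and its "body", one argument or row to a line. apply_moves: Moves the arm, as the interface text tells. Its arguments: {"type":"object","properties":{"moves":{"type":"array"},"hand":{"type":"number"},"force":{"type":"number"}},"required":["moves"]}

```bash
mkdir -p pics; ls; cat > h.py <<'E'
import numpy as np, cv2
from scipy.spatial.transform import Rotation as R
from station import manip
def cam(s):
    o=np.array(s["orientation"],float)
    Rm=R.from_rotvec(o).as_matrix() if o.shape==(3,) else (o if o.shape==(3,3) else None)
    return Rm@np.diag([1,-1,-1]), np.array(s["position"])
def proj(s,P):
    Rm,p=cam(s); rv=cv2.Rodrigues(Rm.T)[0]
    return cv2.projectPoints(np.array(P,float).reshape(-1,1,3),rv,-Rm.T@p,np.array(s["camera_matrix"]),np.array(s["dist_coeffs"]))[0].reshape(-1,2)[:,::-1]
def ray(s,rc):
    Rm,p=cam(s)
    u=cv2.undistortPoints(np.array([[rc[1],rc[0]]],float).reshape(1,1,2),np.array(s["camera_matrix"]),np.array(s["dist_coeffs"])).ravel()
    return p,Rm@np.array([u[0],u[1],1])
def onz(s,rc,z):
    p,d=ray(s,rc); return p+d*(z-p[2])/d[2]
def tri(s1,a,s2,b):
    p,d=ray(s1,a);q,e=ray(s2,b);d/=np.linalg.norm(d);e/=np.linalg.norm(e)
    t=np.linalg.lstsq(np.c_[d,-e],q-p,rcond=None)[0]
    return (p+d*t[0]+q+e*t[1])/2, np.linalg.norm(p+d*t[0]-q-e*t[1])
E
python3 - <<'E'
from h import *
S={}
for n in("side","top"):
    s=manip.snapshot(n);S[n]=s
    print(n,s["position"],s["orientation"])
    cv2.imwrite(f"pics/{n}0.png",cv2.resize(s["color"][:,:,::-1],(784,588),interpolation=cv2.INTER_CUBIC))
    for q in["stand_board","turntable","knob","arched_tile","square_tile_a","gable_tile","clip_stand","clip_mouth","stop_screw","mist_amber","sanding_block","pot_5"]:
        print(q,[(np.round(d["centre"],1).tolist(),round(d["confidence"],2)) for d in manip.pinpoint(n,q)][:4])
print(manip.grasp_offset, manip.read_state())
import pickle;pickle.dump(S,open("s0.pkl","wb"))
E
```

```text
pics
side [ 0.42057602 -0.65615242  0.66844753] [ 0.91790834 -0.01686185 -0.07097961]
stand_board [([192.4, 309.2], 0.9)]
turntable [([187.0, 313.8], 0.76)]
knob [([148.9, 312.5], 0.7)]
arched_tile [([199.3, 320.5], 0.67)]
square_tile_a [([170.3, 300.1], 0.76), ([267.0, 287.4], 0.39)]
gable_tile [([266.5, 285.5], 0.71), ([182.0, 284.4], 0.55)]
clip_stand [([266.7, 285.4], 0.96), ([247.3, 282.0], 0.62)]
clip_mouth [([307.7, 284.6], 0.95), ([248.8, 284.7], 0.82), ([150.8, 315.0], 0.66)]
stop_screw []
mist_amber [([366.4, 300.8], 0.88)]
sanding_block [([351.6, 215.5], 0.97)]
pot_5 [([201.9, 323.3], 0.48)]
top [0.29388039 0.0586358  1.01873244] [ 0.17232353 -0.175382   -1.58130083]
stand_board []
turntable [([200.1, 190.3], 0.66)]
knob [([189.1, 179.0], 0.63)]
arched_tile [([210.6, 163.7], 0.67), ([191.4, 220.0], 0.45)]
square_tile_a [([208.4, 160.5], 0.59), ([172.0, 200.2], 0.46)]
gable_tile [([229.3, 182.2], 0.61)]
clip_stand [([236.2, 296.7], 0.88), ([238.9, 360.4], 0.86)]
clip_mouth [([238.3, 359.0], 0.77)]
stop_screw [([170.9, 290.8], 0.5), ([237.2, 297.8], 0.37)]
mist_amber [([233.1, 402.1], 0.63)]
sanding_block [([293.4, 384.0], 0.62)]
pot_5 [([170.3, 289.3], 0.56), ([228.9, 299.5], 0.48)]
-0.0187 {'time_s': 1.3, 'qpos': array([-1.53340429e+00,  3.12917467e-01,  1.49769488e+00,  1.86363903e-05,
        1.33101198e+00, -2.23378542e-01]), 'qd': array([-0.00084247, -0.00017776,  0.00012894,  0.00024202,  0.00046112,
        0.00037982]), 'effort': array([ 2.31825788e-05, -4.12167120e+01, -2.59896934e+01, -2.48483975e-04,
        5.07351688e-04,  2.54142537e-05]), 'eef_pos': array([ 0.13536216, -0.50725609,  0.23128716]), 'tool_rot': array([-3.11489772e+00, -4.08447073e-01, -3.29335046e-05]), 'ft_force': array([-0.30990979, -0.01108038,  0.1732171 ]), 'ft_torque': array([ 0.0396653 ,  0.0257304 , -0.00195114]), 'finger_force': 0.0, 'grip_width': 0.08517385513741177}
```

View pics/side0.png

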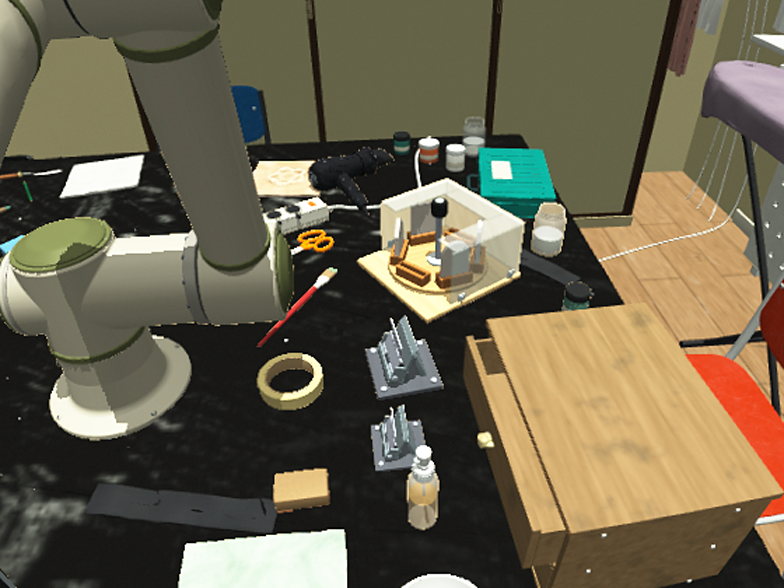

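View pics/top0.png

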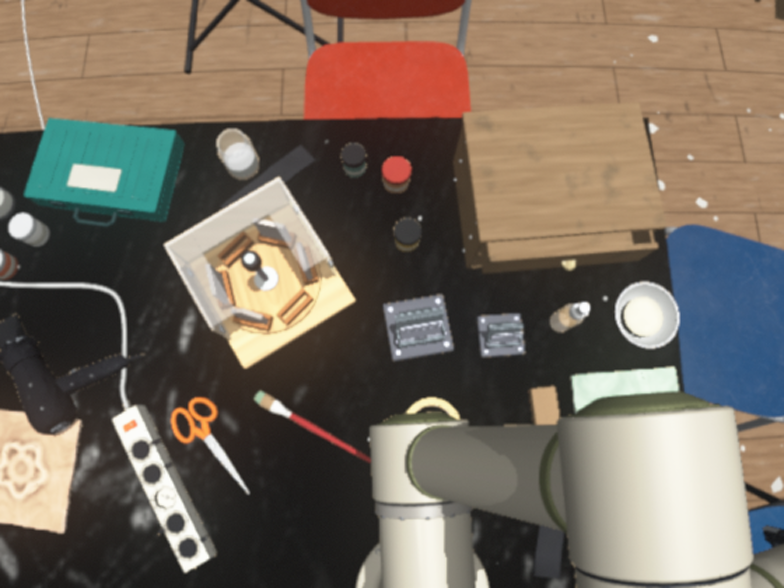

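The side and top views show the revolving stand (top ≈ row 190, col 183 native). There are two clip stands: the larger at top native (234,298) and the smaller at (239,359). The larger one fits the description. I'll enlarge the stand to identify the arched tile.

```bash
python3 - <<'E'
from h import *
import pickle;S=pickle.load(open("s0.pkl","rb"))
t=S["top"]["color"][125:265,115:255,::-1]; s=S["side"]["color"][125:230,252:378,::-1]; c=S["top"]["color"][200:270,265:335,::-1];d=S["side"]["color"][220:290,255:325,::-1]
A=cv2.resize(t,(400,600),interpolation=cv2.INTER_CUBIC) if 0 else cv2.resize(t,(400,400),interpolation=cv2.INTER_CUBIC)
B=cv2.resize(s,(400,333),interpolation=cv2.INTER_CUBIC)
im=np.zeros((600,800,3),np.uint8); im[:400,:400]=A; im[:333,400:]=B
im[400:600,:200]=cv2.resize(c,(200,200),interpolation=cv2.INTER_CUBIC); im[333:600,400:667]=cv2.resize(d,(267,267),interpolation=cv2.INTER_CUBIC)
cv2.imwrite("pics/c1.png",im)
ob,r=tri(S["side"],[192.4,309.2],S["top"],[200.1,190.3]);print("axis?",ob,r)
k,r=tri(S["side"],[148.9,312.5],S["top"],[189.1,179]);print("knob",k,r)
print(onz(S["top"],[189.1,179],.145),onz(S["side"],[148.9,312.5],.145))
for a,b in (([266.7,285.4],[236.2,296.7]),([247.3,282],[236.2,296.7]),([248.8,284.7],[236.2,296.7])):
  print("clip",tri(S["side"],a,S["top"],b))
for z in(0,.056):print(onz(S["top"],[236.2,296.7],z),onz(S["side"],[266.7,285.4],z),onz(S["side"],[248.8,284.7],z))
E
```

```text
axis? [0.54658172 0.27345237 0.00427777] 0.010279324221012288
knob [0.54525079 0.27151296 0.14286356] 0.004520728367990785
[0.54229432 0.27078014 0.145     ] [0.54705666 0.2689142  0.145     ]
clip (array([ 0.45442322, -0.00141858, -0.00669982]), np.float64(0.0013597603988171909))
clip (array([0.4467298 , 0.00208859, 0.05118917]), np.float64(0.0040020246012958845))
clip (array([0.45014586, 0.00195689, 0.04570479]), np.float64(0.009080663047202446))
[ 0.45269415 -0.00108806  0.        ] [ 0.45475476 -0.00775206  0.        ] [0.45715565 0.05145716 0.        ]
[0.44396411 0.00219498 0.056     ] [ 0.45189139 -0.06207258  0.056     ] [ 0.45409115 -0.00782369  0.056     ]
```

View pics/c1.png

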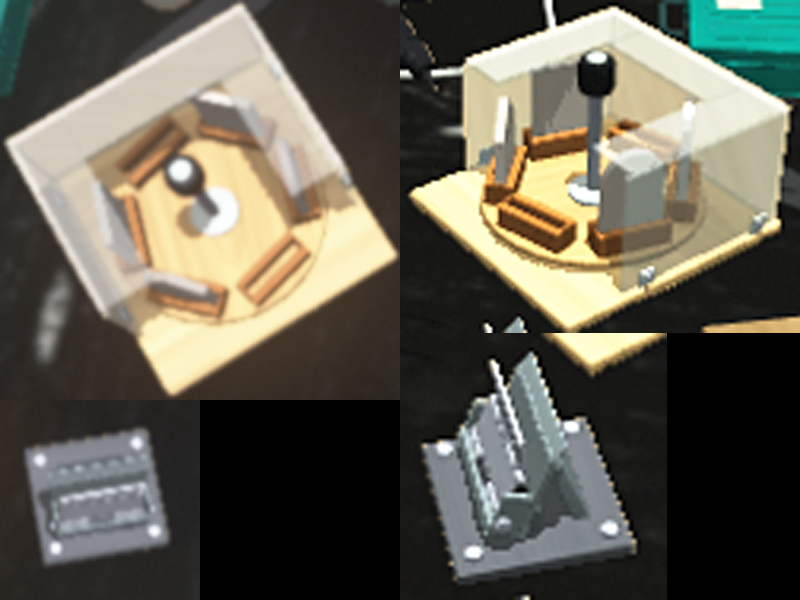

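```bash
python3 - <<'E'
from h import *
from scipy.optimize import least_squares
import pickle;S=pickle.load(open("s0.pkl","rb"))
T,D=S["top"],S["side"]
def W(p,P,yaw=None):
    a=p[2] if yaw is None else yaw; c,s=np.cos(a),np.sin(a); P=np.array(P,float)
    return np.c_[p[0]+c*P[:,0]-s*P[:,1],p[1]+s*P[:,0]+c*P[:,1],P[:,2]]
h=.118
def f(p):
    a=proj(T,W(p,[[-h,h,.012],[-h,-h,.012]]))-[[263.3,174.5],[214.3,253.3]]
    b=proj(D,W(p,[[-h,h,.012],[-h,-h,.012],[h,-h,.012]]))-[[186.4,255.8],[229,306.2],[196.8,371.7]]
    return np.r_[a.ravel(),b.ravel()]
r=least_squares(f,[.545,.27,.55]);p=r.x;print(p,np.round(r.fun,1))
print("knob px", proj(D,[[p[0],p[1],.145]]),proj(T,[[p[0],p[1],.145]]))
for rc in([125+270*.35,115+275*.35],[125+150*.35,115+150*.35]):
    q=onz(T,rc,.048)[:2]-p[:2];print(np.linalg.norm(q),np.degrees(np.arctan2(q[1],q[0])-p[2])%360)
q=onz(D,[125+215*.315,252+138*.315],.048)[:2]-p[:2];print(np.linalg.norm(q),np.degrees(np.arctan2(q[1],q[0])-p[2])%360)
pickle.dump(p,open("p.pkl","wb"))
a=cv2.resize(D["color"][130:220,265:365,::-1],(800,600)[:1]*1+(600,) if 0 else (667,600),interpolation=cv2.INTER_CUBIC)
cv2.imwrite("pics/c2.png",a)
E
```

```text
[0.55060856 0.26875032 0.54812835] [-0.6  0.1 -0.8  1.  -0.8 -1.1 -0.2 -1.3 -1.2  1. ]
knob px [[148.86849433 313.85860124]] [[185.55593954 180.01952778]]
0.0832349542846679 192.27919502771798
0.07560252406043419 16.718290844088777
0.07786552378550171 195.34077925793173
```

View pics/c2.png

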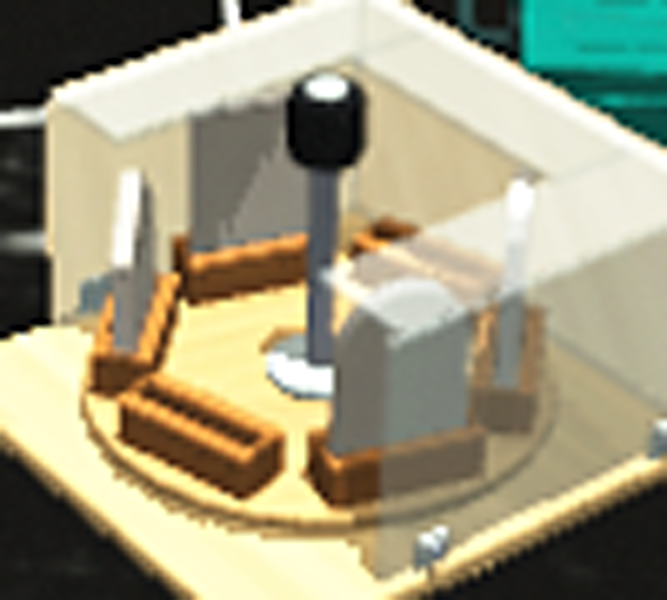

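```bash
python3 - <<'E'
from h import *
import pickle;S=pickle.load(open("s0.pkl","rb"));p=pickle.load(open("p.pkl","rb"))
D=S["side"]
A=[(-27.5,0)]+[(-27.5*np.cos(t),62.5+27.5*np.sin(t)) for t in np.linspace(0,np.pi,20)]+[(27.5,0)]
Q=[(-27.5,0),(-27.5,90),(27.5,90),(27.5,0)]
im=cv2.resize(D["color"][130:220,265:365,::-1],(667,600),interpolation=cv2.INTER_CUBIC)
im=np.hstack([im[:, :660]])
def draw(ang,o,col):
    t=p[2]+np.radians(ang);u=np.array([np.cos(t),np.sin(t)]);v=np.array([-u[1],u[0]])
    P=[[*(p[:2]+u*.078+v*y/1e3),.026+z/1e3] for y,z in o]
    px=proj(D,P)-[130,265]
    cv2.polylines(im,[np.int32(px[:,::-1]*6.67)],True,col,1)
for a in(75,135,255,315):
    draw(a,A,(0,0,255));draw(a,Q,(0,255,0))
cv2.imwrite("pics/c3.png",im)
E
```

```text
(no output)
```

View pics/c3.png

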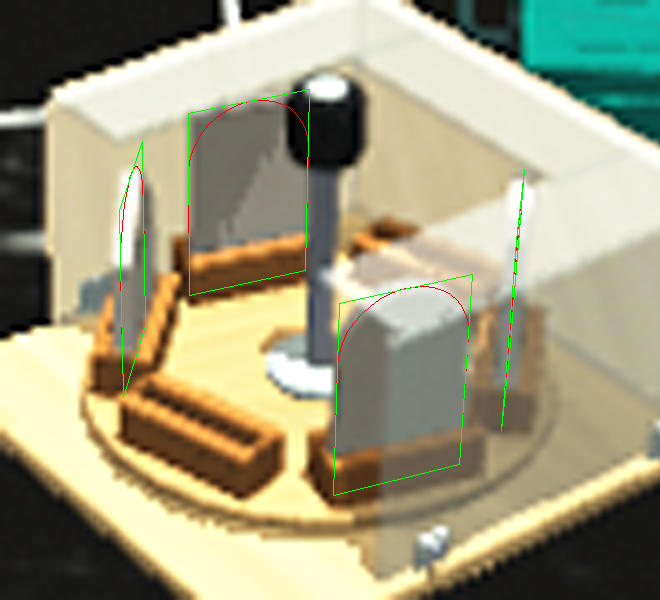

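```bash
python3 - <<'E'
from h import *
from scipy.optimize import least_squares
import pickle;S=pickle.load(open("s0.pkl","rb"))
T,D=S["top"],S["side"]
tp=np.array([[216.5,273.75],[210.5,316.5],[250,323.8],[257.8,280.75]])  # +x+y, +x-y, -x-y, -x+y
sp=np.array([[249.3,260.8],[284.2,270.2],[276.3,316.8],[242.8,301.7]])  # -x+y,-x-y,+x-y,+x+y
def W(p,P):
    c,s=np.cos(p[2]),np.sin(p[2]);P=np.array(P,float);return np.c_[p[0]+c*P[:,0]-s*P[:,1],p[1]+s*P[:,0]+c*P[:,1],P[:,2]]
for a,b in((.0525,.056),(.056,.0525)):
    f=lambda p:np.r_[(proj(T,W(p,[[a,b,.012],[a,-b,.012],[-a,-b,.012],[-a,b,.012]]))-tp).ravel(),(proj(D,W(p,[[-a,b,.012],[-a,-b,.012],[a,-b,.012],[a,b,.012]]))-sp).ravel()]
    r=least_squares(f,[.45,0,0]);print(r.x,r.cost,np.round(r.fun,1))
    if a<b:p=r.x
print(np.degrees(p[2]))
pickle.dump(p,open("clip.pkl","wb"))
# overlay both hypotheses
ims=[]
for yaw in(p[2],p[2]+np.pi):
    M=R.from_euler("zy",[yaw,np.radians(20)]).as_matrix();o=np.array([p[0],p[1],.056])
    for s,(r0,c0) in((T,(205,268)),(D,(225,258))):
        im=cv2.resize(s["color"][r0:r0+66,c0:c0+66,::-1],(400,300)[:1]*1+(300,) if 0 else (400,300),interpolation=cv2.INTER_CUBIC)
        for L,col in(([(4,-38,22),(4,38,22)],(0,255,0)),([(8,-38,33),(8,38,33)],(0,255,255)),([(-12,-38,27),(-12,38,27)],(0,0,255)),([(0,-38,0),(0,38,0),(4,38,0),(4,-38,0)],(255,0,0))):
            q=proj(s,np.array(L)/1e3@M.T+o)-[r0,c0]
            cv2.polylines(im,[np.int32(q[:,::-1]*[400/66,300/66])],False,col,1)
        ims.append(im)
cv2.imwrite("pics/c4.png",np.vstack([np.hstack(ims[:2]),np.hstack(ims[2:])]))
E
```

```text
[ 0.45871091 -0.00585555  0.15595967] 3.732596336963576 [ 0.4 -0.3 -1.  -0.1 -0.4  0.7 -0.5 -0.1  0.2 -1.   0.4 -1.2 -0.3 -0.5
 -0.5  1.4]
[ 0.45885953 -0.00593692  0.15926426] 22.15666317446218 [-1.2  0.8 -2.2 -1.8  1.  -0.3  0.6  1.7  1.5 -2.2 -0.4 -3.  -1.8  0.7
  0.2  3.2]
8.93583059038191
```

View pics/c4.png

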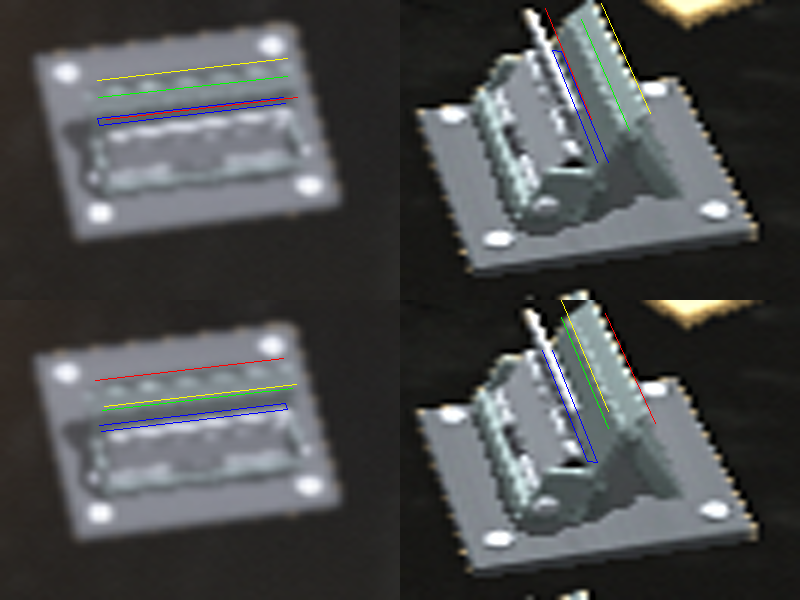

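```bash
python3 - <<'E'
from h import *
from scipy.optimize import least_squares
import pickle;S=pickle.load(open("s0.pkl","rb"));p=pickle.load(open("clip.pkl","rb"))
T,D=S["top"],S["side"]
M=R.from_euler("zy",[p[2],np.radians(20)]).as_matrix();Z=R.from_euler("z",p[2]).as_matrix()
def n(s,x,y):
    r0,c0=(205,268) if s is T else (225,258); x=x-(0 if s is T else 400)
    return np.array([r0+y*.22,c0+x*.165])
def res(d,s,x,z,pts):
    q=proj(s,np.array([[x,-38,z],[x,38,z]])/1e3@M.T+[p[0],p[1],.056]+Z@[d/1e3,0,0]);t=q[1]-q[0];nn=np.array([-t[1],t[0]])/np.linalg.norm(t)
    return [(n(s,*k)-q[0])@nn for k in pts]
for nm,s,x,z,pts in(("jawlip top",T,-12,27,[(110,133),(285,115)]),("jawlip side",D,-12,27,[(530,15),(575,120)]),
  ("bend/lip top",T,12,33,[(100,90),(285,66)]),("lip side",D,12,33,[(600,5),(648,110)])):
    r=least_squares(lambda d:res(d[0],s,x,z,pts),[0]);print(nm,r.x,r.fun)
# y: foot center vs jaw ends in top
for s,pts in((T,[(97,135),(293,112)]),):
    for k in pts: 
        w=onz(s,n(s,*k),.056+.021); print((Z.T@(w-[p[0],p[1],.077]))*1e3)
E
```

```text
jawlip top [-7.90241538] [-0.27518936  0.2771977 ]
jawlip side [-6.1076532] [ 0.20135875 -0.18947442]
bend/lip top [-7.87680618] [ 0.28628037 -0.28849354]
lip side [-3.94909892] [ 0.07099619 -0.06680146]
[-7.61778758e+00  4.09459313e+01 -4.16333634e-14]
[-8.97853811e+00 -3.69804743e+01 -4.16333634e-14]
```

```bash
cat >> h.py <<'E'
def down(theta,tilt=0,yaw=None):
    # tool x at angle theta (deg), z down; optional lean by tilt (deg) about world-horizontal axis at yaw+90
    x=np.array([np.cos(np.radians(theta)),np.sin(np.radians(theta)),0]);z=np.array([0,0,-1.])
    M=np.c_[x,np.cross(z,x),z]
    if tilt: a=np.radians(yaw+90); M=R.from_rotvec(np.radians(tilt)*np.array([np.cos(a),np.sin(a),0])).as_matrix()@M
    return M
def go(P,M,step=45,ang=.145,rem=True):
    s=manip.read_state();C=R.from_rotvec(s["tool_rot"]);d=C.inv().apply(np.array(P)-s["eef_pos"])*1e3
    w=(C.inv()*R.from_matrix(M)).as_rotvec()
    n=max(1,int(np.ceil(max(np.linalg.norm(d)/step,np.linalg.norm(w)/ang))))
    print("total",np.round(d,1),np.round(w,3),"rows",n)
    for k in range(min(n,5)):print([np.round(d*(k+1)/n,1).tolist(),np.round(w*(k+1)/n,3).tolist()])
    print("t",s["time_s"],"pos",np.round(s["eef_pos"],4),"q",np.round(s["qpos"],2),"F",np.round(s["ft_force"],1),"grip",round(s["grip_width"]*1e3,1))
E
python3 -c "
from h import *
go([.548,.2695,.30],down(195))"
```

```text
total [ 599.  -644.1  -68.7] [-0.     0.     3.141] rows 22
[[27.2, -29.3, -3.1], [-0.0, 0.0, 0.143]]
[[54.5, -58.6, -6.2], [-0.0, 0.0, 0.286]]
[[81.7, -87.8, -9.4], [-0.0, 0.0, 0.428]]
[[108.9, -117.1, -12.5], [-0.0, 0.0, 0.571]]
[[136.1, -146.4, -15.6], [-0.0, 0.0, 0.714]]
t 1.3 pos [ 0.1354 -0.5073  0.2313] q [-1.53  0.31  1.5   0.    1.33 -0.22] F [-0.3 -0.   0.2] grip 85.2
```

Request:
{"method": "apply_moves", "body": {
  "moves": [
    [[20, -22, -25], [0, 0, -0.14]],
    [[48, -52, -50], [0, 0, -0.28]],
    [[78, -85, -65], [0, 0, -0.42]],
    [[110, -118, -70], [0, 0, -0.56]],
    [[140, -152, -70], [0, 0, -0.7]]
  ]
}}

```text
time_s: 1.8
eef_pos: [0.232, -0.3229, 0.3021]
tool_rot: [2.78, 1.458, -0.0]
ft_force: [1.1, 0.0, 1.0]
grip_width: 0.0852
finger_force: 0.0
```

```bash
python3 -c "
from h import *
go([.548,.2695,.30],down(195))"
```

```text
total [667.  -76.9   1.3] [-1.000e-03  3.000e-03 -2.437e+00] rows 17
[[39.2, -4.5, 0.1], [-0.0, 0.0, -0.143]]
[[78.5, -9.0, 0.2], [-0.0, 0.0, -0.287]]
[[117.7, -13.6, 0.2], [-0.0, 0.0, -0.43]]
[[156.9, -18.1, 0.3], [-0.0, 0.001, -0.573]]
[[196.2, -22.6, 0.4], [-0.0, 0.001, -0.717]]
t 1.8 pos [ 0.232  -0.3229  0.3021] q [-1.24 -0.03  1.71  0.    1.46 -0.64] F [1.1 0.  1. ] grip 85.2
```

Request:
{"method": "apply_moves", "body": {
  "moves": [
    [[39, -4.5, 0], [0, 0, -0.143]],
    [[78, -9, 0], [0, 0, -0.287]],
    [[118, -13.5, 0], [0, 0, -0.43]],
    [[157, -18, 0], [0, 0, -0.573]],
    [[196, -22.5, 0], [0, 0, -0.717]]
  ]
}}

```text
time_s: 2.3
eef_pos: [0.3257, -0.1492, 0.3015]
tool_rot: [2.092, 2.342, 0.0]
ft_force: [0.1, -1.4, 0.4]
grip_width: 0.0853
finger_force: 0.0
```

```bash
python3 -c "
from h import *
go([.548,.2695,.29],down(195))"
```

```text
total [391.1 267.9  11.4] [-0.00e+00  1.00e-03 -1.72e+00] rows 12
[[32.6, 22.3, 1.0], [-0.0, 0.0, -0.143]]
[[65.2, 44.7, 1.9], [-0.0, 0.0, -0.287]]
[[97.8, 67.0, 2.9], [-0.0, 0.0, -0.43]]
[[130.4, 89.3, 3.8], [-0.0, 0.0, -0.573]]
[[163.0, 111.6, 4.8], [-0.0, 0.0, -0.717]]
t 2.3 pos [ 0.3257 -0.1492  0.3015] q [-0.76 -0.12  1.8   0.    1.47 -0.87] F [ 0.1 -1.4  0.4] grip 85.3
```

Request:
{"method": "apply_moves", "body": {
  "moves": [
    [[33, 22, 1], [0, 0, -0.143]],
    [[65, 45, 2], [0, 0, -0.287]],
    [[98, 67, 3], [0, 0, -0.43]],
    [[130, 89, 4], [0, 0, -0.573]],
    [[163, 112, 5], [0, 0, -0.717]]
  ]
}}

```text
time_s: 2.8
eef_pos: [0.4197, 0.025, 0.2964]
tool_rot: [1.137, 2.928, 0.0]
ft_force: [0.7, -1.5, -0.1]
grip_width: 0.0856
finger_force: 0.0
```

```bash
python3 -c "
from h import *
go([.548,.2695,.24],down(195))"
```

```text
total [ 70.4 267.   56.5] [-0.000e+00  1.000e-03 -1.003e+00] rows 7
[[10.1, 38.1, 8.1], [-0.0, 0.0, -0.143]]
[[20.1, 76.3, 16.1], [-0.0, 0.0, -0.286]]
[[30.2, 114.4, 24.2], [-0.0, 0.0, -0.43]]
[[40.2, 152.6, 32.3], [-0.0, 0.0, -0.573]]
[[50.3, 190.7, 40.3], [-0.0, 0.0, -0.716]]
t 2.8 pos [0.4197 0.025  0.2964] q [-0.22  0.03  1.66 -0.    1.45 -1.05] F [ 0.7 -1.5 -0.1] grip 85.6
```

Request:
{"method": "apply_moves", "body": {
  "moves": [
    [[10, 38, 8], [0, 0, -0.143]],
    [[20, 76, 16], [0, 0, -0.287]],
    [[30, 114, 24], [0, 0, -0.43]],
    [[40, 153, 32], [0, 0, -0.573]],
    [[50, 191, 40], [0, 0, -0.717]]
  ]
}}

```text
time_s: 3.3
eef_pos: [0.5128, 0.1991, 0.2559]
tool_rot: [0.037, 3.141, -0.0]
ft_force: [0.7, -1.1, 0.4]
grip_width: 0.0854
finger_force: 0.0
```

```bash
python3 -c "
from h import *
s=manip.snapshot('side');t=manip.snapshot('top')
for n,m in(('side',s),('top',t)):
  for d in manip.pinpoint(n,'knob')[:2]: print(n,d, onz(m,d['centre'],.145))
go([.548,.2695,.18],down(195))"
```

```text
side {'centre': [148.2, 313.8], 'confidence': 0.65} [0.55090097 0.27229455 0.145     ]
total [-33.8  72.9  75.8] [-0.    -0.001 -0.292] rows 3
[[-11.3, 24.3, 25.3], [-0.0, -0.0, -0.097]]
[[-22.5, 48.6, 50.5], [-0.0, -0.001, -0.194]]
[[-33.8, 72.9, 75.8], [-0.0, -0.001, -0.292]]
t 3.5 pos [0.5121 0.1977 0.2558] q [ 0.16  0.35  1.38 -0.    1.41 -1.39] F [-0.2  0.1  0.7] grip 85.4
```

Request:
{"method": "apply_moves", "body": {
  "moves": [
    [[-12, 24, 20], [0, 0, -0.1]],
    [[-24, 49, 35], [0, 0, -0.2]],
    [[-35, 73, 55], [0, 0, -0.292]],
    [[-35, 73, 75], [0, 0, -0.292]],
    [[-35, 73, 75], [0, 0, -0.292]]
  ]
}}

```text
time_s: 4.0
eef_pos: [0.5484, 0.2683, 0.1792]
tool_rot: [0.407, -3.111, 0.001]
ft_force: [0.9, -0.1, 1.2]
grip_width: 0.0854
finger_force: 0.0
```

```bash
python3 -c "
from h import *
go([.5495,.270,.127],down(195))"
```

```text
total [-1.7  1.4 52.2] [-0.    -0.005 -0.001] rows 2
[[-0.9, 0.7, 26.1], [-0.0, -0.002, -0.001]]
[[-1.7, 1.4, 52.2], [-0.0, -0.005, -0.001]]
t 4.0 pos [0.5484 0.2683 0.1792] q [ 0.26  0.54  1.29 -0.    1.31 -1.57] F [ 0.9 -0.1  1.2] grip 85.4
```

Request:
{"method": "apply_moves", "body": {
  "moves": [
    [[-1.5, 1.5, 20], [0, 0, 0]],
    [[-1.5, 1.5, 40], [0, 0, 0]],
    [[-1.5, 1.5, 52], [0, 0, 0]],
    [[-1.5, 1.5, 52], [0, 0, 0]]
  ]
}}

```text
time_s: 4.4
eef_pos: [0.5502, 0.2703, 0.1291]
tool_rot: [0.408, -3.114, 0.0]
ft_force: [0.1, -0.3, 0.3]
grip_width: 0.0851
finger_force: 0.0
```

Request:
{"method": "apply_moves", "body": {
  "moves": [
    [[0, 0, 0], [0, 0, 0]],
    [[0, 0, 0], [0, 0, 0]],
    [[0, 0, 0], [0, 0, 0]],
    [[0, 0, 0], [0, 0, 0]],
    [[0, 0, 0], [0, 0, 0]]
  ],
  "hand": 24,
  "force": 30
}}

```text
time_s: 4.9
eef_pos: [0.5506, 0.2715, 0.1301]
tool_rot: [-0.411, 3.114, 0.001]
ft_force: [-1.5, 0.9, 4.9]
grip_width: 0.0294
finger_force: 29.7
```

Request:
{"method": "apply_moves", "body": {
  "moves": [
    [[0, 0, 0], [0, 0, 0.1]],
    [[0, 0, 0], [0, 0, 0.23]],
    [[0, 0, 0], [0, 0, 0.37]],
    [[0, 0, 0], [0, 0, 0.51]],
    [[0, 0, 0], [0, 0, 0.65]]
  ]
}}

```text
time_s: 5.4
eef_pos: [0.5506, 0.2711, 0.1301]
tool_rot: [0.614, 3.08, 0.0]
ft_force: [-3.2, -1.6, 5.8]
grip_width: 0.0291
finger_force: 29.9
```

Request:
{"method": "apply_moves", "body": {
  "moves": [
    [[0, 0, 0], [0, 0, 0.14]],
    [[0, 0, 0], [0, 0, 0.28]],
    [[0, 0, 0], [0, 0, 0.42]],
    [[0, 0, 0], [0, 0, 0.56]],
    [[0, 0, 0], [0, 0, 0.66]]
  ]
}}

```text
time_s: 5.9
eef_pos: [0.5504, 0.2709, 0.13]
tool_rot: [1.578, 2.716, -0.001]
ft_force: [-4.2, -2.8, 6.0]
grip_width: 0.0289
finger_force: 30.0
```

Request:
{"method": "apply_moves", "body": {
  "moves": [
    [[0, 0, 0], [0, 0, 0]],
    [[0, 0, 0], [0, 0, 0]]
  ]
}}

```text
time_s: 6.1
eef_pos: [0.5504, 0.2709, 0.13]
tool_rot: [1.572, 2.72, -0.001]
ft_force: [-3.0, -2.3, 5.9]
grip_width: 0.0293
finger_force: 30.0
```

```bash
python3 - <<'E'
from h import *
import pickle;p=pickle.load(open("p.pkl","rb"))
s=manip.snapshot('side');t=manip.snapshot('top')
st=manip.read_state();print(np.round(st["qpos"],2),st["tool_rot"],st["eef_pos"],st["ft_force"])
a=cv2.resize(s["color"][125:230,252:378,::-1],(400,333),interpolation=cv2.INTER_CUBIC)
b=cv2.resize(t["color"][125:265,115:255,::-1],(400,400),interpolation=cv2.INTER_CUBIC)
im=np.zeros((400,800,3),np.uint8);im[:,:400]=b;im[:333,400:]=a
cv2.imwrite("pics/c5.png",im)
pickle.dump({"side":s,"top":t},open("s1.pkl","wb"))
E
```

```text
[ 0.27  0.59  1.35 -0.    1.2  -0.26] [ 1.57142775e+00  2.71996182e+00 -8.13828718e-04] [0.55040548 0.2709085  0.13001547] [-2.48195842 -1.79828929  5.54175466]
```

View pics/c5.png

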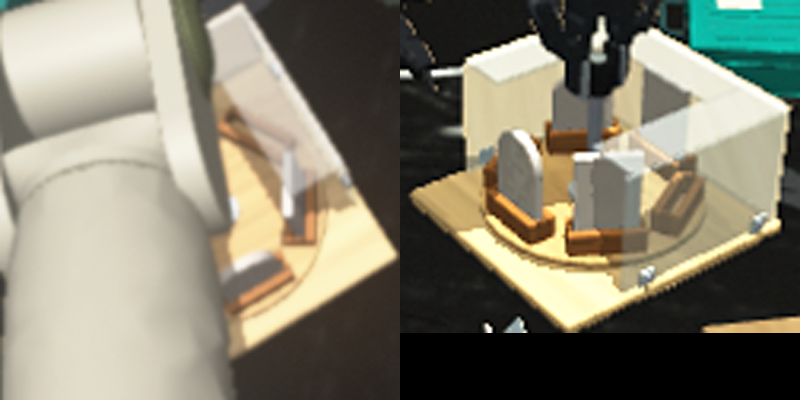

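Confirmed: the tile now at the front (crop (520,180)) has a round top, the others are square or pointed. Next I'll measure its angle.

```bash
python3 - <<'E'
from h import *
import pickle;S=pickle.load(open("s1.pkl","rb"));D=S["side"];yaw=np.degrees(pickle.load(open("p.pkl","rb"))[2])
ax=np.array([.5502,.2700])
im=D["color"].astype(int)
print(yaw)
for r in(170,175,180,185,190,195):print(r,[tuple(im[r,c]) if 0 else int(im[r,c].sum()/3)*1000+int(im[r,c,0]-im[r,c,2]) for c in range(278,304)])
A=[(-27.5,22)]+[(-27.5*np.cos(t),62.5+27.5*np.sin(t)) for t in np.linspace(0,np.pi,40)]+[(27.5,22)]
for a in(172,176,180,184,188):
    t=np.radians(yaw+a);u=np.array([np.cos(t),np.sin(t)]);v=np.array([-u[1],u[0]])
    P=np.array([[*(ax+u*(.078+e)+v*y/1e3),.026+z/1e3] for e in(-.004,.004) for y,z in A]);q=proj(D,P)
    H=cv2.convexHull(np.float32(q)).reshape(-1,2)
    print(a,ax+u*.078,"top row",H[:,0].min(),[ (round(min(x),1),round(max(x),1)) for r in(170,175,180,185,190) for x in [[H[i,1]+(r-H[i,0])*(H[i-1,1]-H[i,1])/(H[i-1,0]-H[i,0]) for i in range(len(H)) if (H[i,0]-r)*(H[i-1,0]-r)<0]] if x])
E
```

```text
31.405440896854167
170 [198055, 199055, 198054, 190044, 169043, 102010, 105016, 106015, 108015, 113016, 110016, 112017, 175024, 250011, 255000, 254001, 169073, 54068, 104080, 134098, 41048, 54058, 52057, 55057, 56059, 56057]
175 [119988, 119992, 111042, 95103, 98073, 108008, 107015, 108016, 107014, 110014, 114015, 112015, 112016, 110017, 124019, 203025, 243012, 232017, 189069, 151111, 154107, 153107, 152105, 150103, 149103, 145102]
180 [97076, 51057, 54057, 49052, 64038, 111012, 108014, 107015, 107015, 108016, 115019, 116017, 116018, 115020, 112016, 108016, 127019, 141018, 134022, 139086, 140102, 135097, 135095, 137097, 139100, 143102]
185 [145105, 83083, 94106, 92104, 88089, 96028, 106008, 110013, 110016, 108014, 114015, 113018, 113017, 112017, 106015, 115017, 119016, 130016, 130025, 134083, 135098, 136097, 137097, 136094, 131093, 129097]
190 [142102, 70072, 51058, 54056, 53057, 55058, 70078, 125142, 179166, 174168, 159152, 121060, 110008, 112013, 113016, 111017, 119017, 130016, 137043, 175143, 211112, 216101, 216101, 222088, 222088, 222089]
195 [154091, 105073, 158116, 218098, 2250
[... 692 characters left out ...]
98206 [(np.float32(282.6), np.float32(293.6)), (np.float32(282.4), np.float32(296.1)), (np.float32(282.5), np.float32(297.2)), (np.float32(282.7), np.float32(297.2)), (np.float32(288.9), np.float32(297.2))]
184 [0.48662432 0.22481003] top row 166.90746 [(np.float32(283.7), np.float32(294.5)), (np.float32(283.1), np.float32(297.6)), (np.float32(283.2), np.float32(299.0)), (np.float32(283.3), np.float32(299.0)), (np.float32(288.8), np.float32(299.0))]
188 [0.48993148 0.2204853 ] top row 167.80002 [(np.float32(285.5), np.float32(295.3)), (np.float32(284.0), np.float32(299.2)), (np.float32(284.1), np.float32(300.8)), (np.float32(284.2), np.float32(300.9)), (np.float32(288.6), np.float32(300.9))]
```

Request:
{"method": "apply_moves", "body": {
  "moves": [
    [[0, 0, 0], [0, 0, 0]],
    [[0, 0, 0], [0, 0, 0]],
    [[0, 0, 0], [0, 0, 0]],
    [[0, 0, -25], [0, 0, 0]],
    [[0, 0, -60], [0, 0, 0]]
  ],
  "hand": 56
}}

```text
time_s: 6.7
eef_pos: [0.5497, 0.2709, 0.1882]
tool_rot: [-1.57, -2.718, 0.005]
ft_force: [0.3, -0.0, 0.4]
grip_width: 0.0556
finger_force: 0.0
```

```bash
python3 -c "
from h import *
go([.4836,.2294,.185],down(121.4))"
```

```text
total [ -3.  -78.    3.6] [-0.004 -0.001 -0.025] rows 2
[[-1.5, -39.0, 1.8], [-0.002, -0.001, -0.013]]
[[-3.0, -78.0, 3.6], [-0.004, -0.001, -0.025]]
t 6.7 pos [0.5497 0.2709 0.1882] q [ 0.27  0.54  1.27  0.    1.33 -0.26] F [ 0.3 -0.   0.4] grip 55.6
```

Request:
{"method": "apply_moves", "body": {
  "moves": [
    [[-1, -35, 0], [0, 0, -0.012]],
    [[-3, -78, 0], [0, 0, -0.025]],
    [[-3, -78, 25], [0, 0, -0.025]],
    [[-3, -78, 50], [0, 0, -0.025]],
    [[-3, -78, 75], [0, 0, -0.025]]
  ],
  "hand": 44
}}

```text
time_s: 7.2
eef_pos: [0.4844, 0.2295, 0.1138]
tool_rot: [1.537, 2.739, 0.001]
ft_force: [0.0, -0.5, -0.2]
grip_width: 0.0436
finger_force: 0.0
```

```bash
python3 -c "
from h import *
go([.4836,.2294,.084],down(121.4))"
```

```text
total [ 0.3 -0.8 29.8] [ 0.001  0.    -0.   ] rows 1
[[0.3, -0.8, 29.8], [0.001, 0.0, -0.0]]
t 7.2 pos [0.4844 0.2295 0.1138] q [ 0.22  0.46  1.62  0.    1.07 -0.32] F [ 0.  -0.5 -0.2] grip 43.6
```

Request:
{"method": "apply_moves", "body": {
  "moves": [
    [[0, 0, 15], [0, 0, 0]],
    [[0, 0, 30], [0, 0, 0]],
    [[0, 0, 30], [0, 0, 0]]
  ]
}}

```text
time_s: 7.5
eef_pos: [0.4835, 0.2294, 0.0826]
tool_rot: [-1.536, -2.737, 0.004]
ft_force: [-0.4, 0.1, 1.0]
grip_width: 0.0444
finger_force: 0.0
```

Request:
{"method": "apply_moves", "body": {
  "moves": [
    [[0, 0, 0], [0, 0, 0]],
    [[0, 0, 0], [0, 0, 0]],
    [[0, 0, 0], [0, 0, 0]],
    [[0, 0, 0], [0, 0, 0]],
    [[0, 0, 0], [0, 0, 0]]
  ],
  "hand": 2,
  "force": 40
}}

```text
time_s: 8.0
eef_pos: [0.4849, 0.2298, 0.0852]
tool_rot: [1.537, 2.739, 0.002]
ft_force: [-0.2, -0.2, 6.3]
grip_width: 0.0072
finger_force: 41.3
```

Request:
{"method": "apply_moves", "body": {
  "moves": [
    [[0, 0, 0], [0, 0, 0]],
    [[0, 0, -8], [0, 0, 0]],
    [[0, 0, -25], [0, 0, 0]],
    [[0, 0, -55], [0, 0, 0]],
    [[0, 0, -90], [0, 0, 0]]
  ],
  "force": 80
}}

```text
time_s: 8.5
eef_pos: [0.4838, 0.2294, 0.175]
tool_rot: [-1.537, -2.738, 0.002]
ft_force: [0.9, -0.0, -0.1]
grip_width: 0.0068
finger_force: 78.0
```

```bash
cat >> h.py <<'E'
CY=8.94
CM=np.array([.4518,-.0065,.056])
MZ=R.from_euler("zy",[np.radians(CY),np.radians(20)]).as_matrix()
L=.059
def clip(z,L=L,dx=0,dy=0): # TCP pose for foot at mouth-frame z (m)
    return CM+MZ@np.array([dx,dy,z+L]), down(90+CY,20,CY)
E
python3 -c "
from h import *
P,M=clip(.05);print(P,M@[0,0,1],-MZ[:,2],M@[0,1,0],MZ[:,0])
go(P,M)"
```

```text
[ 0.4890802 -0.0065     0.1584265] [-0.33786515 -0.05314996 -0.93969262] [-3.42020143e-01  3.46944695e-18 -9.39692621e-01] [ 0.92827687  0.1460283  -0.34202014] [ 0.92827687  0.15540007 -0.33786515]
total [-204.2 -118.3   16.6] [0.342 0.068 0.388] rows 6
[[-34.0, -19.7, 2.8], [0.057, 0.011, 0.065]]
[[-68.1, -39.4, 5.5], [0.114, 0.023, 0.129]]
[[-102.1, -59.2, 8.3], [0.171, 0.034, 0.194]]
[[-136.1, -78.9, 11.1], [0.228, 0.045, 0.259]]
[[-170.2, -98.6, 13.9], [0.285, 0.057, 0.323]]
t 8.5 pos [0.4838 0.2294 0.175 ] q [ 0.22  0.39  1.55  0.    1.21 -0.32] F [ 0.9 -0.  -0.1] grip 6.8
```

```bash
sed -i 's/from_euler("zy",\[np.radians(CY)/from_euler("ZY",[np.radians(CY)/' h.py
python3 -c "
from h import *
P,M=clip(.055);print(P,M@[0,0,1],-MZ[:,2],M@[0,1,0],MZ[:,0])
go(P,M)"
```

```text
[ 4.90316627e-01 -4.40905039e-04  1.63124959e-01] [-0.33786515 -0.05314996 -0.93969262] [-0.33786515 -0.05314996 -0.93969262] [ 0.92827687  0.1460283  -0.34202014] [ 0.92827687  0.1460283  -0.34202014]
total [-199.7 -114.1   11.9] [0.342 0.068 0.388] rows 6
[[-33.3, -19.0, 2.0], [0.057, 0.011, 0.065]]
[[-66.6, -38.0, 4.0], [0.114, 0.023, 0.129]]
[[-99.8, -57.1, 6.0], [0.171, 0.034, 0.194]]
[[-133.1, -76.1, 8.0], [0.228, 0.045, 0.259]]
[[-166.4, -95.1, 9.9], [0.285, 0.057, 0.323]]
t 8.5 pos [0.4838 0.2294 0.175 ] q [ 0.22  0.39  1.55  0.    1.21 -0.32] F [ 0.9 -0.  -0.1] grip 6.8
```

Request:
{"method": "apply_moves", "body": {
  "moves": [
    [[-20, -11, -15], [0, 0, 0.03]],
    [[-53, -30, -20], [0.06, 0.012, 0.09]],
    [[-90, -51, -20], [0.13, 0.026, 0.16]],
    [[-125, -71, -20], [0.2, 0.04, 0.24]],
    [[-160, -91, -20], [0.27, 0.054, 0.32]]
  ]
}}

```text
time_s: 9.0
eef_pos: [0.4899, 0.0441, 0.195]
tool_rot: [-1.839, -2.301, 0.311]
ft_force: [0.6, 0.2, -0.3]
grip_width: 0.007
finger_force: 78.0
```

```bash
python3 -c "
from h import *
go(*clip(.06))"
```

```text
total [-44.   -0.1  27.8] [0.073 0.011 0.065] rows 2
[[-22.0, -0.0, 13.9], [0.036, 0.006, 0.033]]
[[-44.0, -0.1, 27.8], [0.073, 0.011, 0.065]]
t 9.0 pos [0.4899 0.0441 0.195 ] q [-0.11  0.43  1.45 -0.08  1.52 -0.32] F [ 0.6  0.2 -0.3] grip 7.0
```

Request:
{"method": "apply_moves", "body": {
  "moves": [
    [[-18, 0, 8], [0.025, 0.004, 0.02]],
    [[-34, 0, 18], [0.05, 0.008, 0.045]],
    [[-44, 0, 25], [0.073, 0.011, 0.065]],
    [[-44, 0, 25], [0.073, 0.011, 0.065]],
    [[-44, 0, 25], [0.073, 0.011, 0.065]]
  ]
}}

```text
time_s: 9.5
eef_pos: [0.4932, 0.0023, 0.1697]
tool_rot: [-1.873, -2.202, 0.385]
ft_force: [-1.1, -1.0, -0.6]
grip_width: 0.0066
finger_force: 78.0
```

```bash
python3 - <<'E'
from h import *
go(*clip(.045))
D=manip.snapshot("side");T=manip.snapshot("top")
st=manip.read_state();C=R.from_rotvec(st["tool_rot"]).as_matrix();e=st["eef_pos"]
im=[]
for s,(r0,c0) in((T,(195,260)),(D,(200,250))):
    i=cv2.resize(s["color"][r0:r0+90,c0:c0+80,::-1],(400,450),interpolation=cv2.INTER_CUBIC)
    def dr(P,col):
        q=(proj(s,P)-[r0,c0])*5; cv2.polylines(i,[np.int32(q[:,::-1])],True,col,1)
    dr(np.array([[x,y,.059] for x,y in((-.0275,-.004),(.0275,-.004),(.0275,.004),(-.0275,.004))])@C.T+e,(0,0,255))
    dr(np.array([[-.012,-.038,.027],[-.012,.038,.027]])@MZ.T+CM,(0,255,0))
    dr(np.array([[.004,-.038,.022],[.004,.038,.022]])@MZ.T+CM,(255,255,0))
    im.append(i)
cv2.imwrite("pics/c6.png",np.hstack(im))
E
```

```text
total [-2.3 -0.8 17.3] [0.002 0.001 0.005] rows 1
[[-2.3, -0.8, 17.3], [0.002, 0.001, 0.005]]
t 9.5 pos [0.4932 0.0023 0.1697] q [-0.17  0.5   1.44 -0.11  1.54 -0.31] F [-1.1 -1.  -0.6] grip 6.6
```

View pics/c6.png

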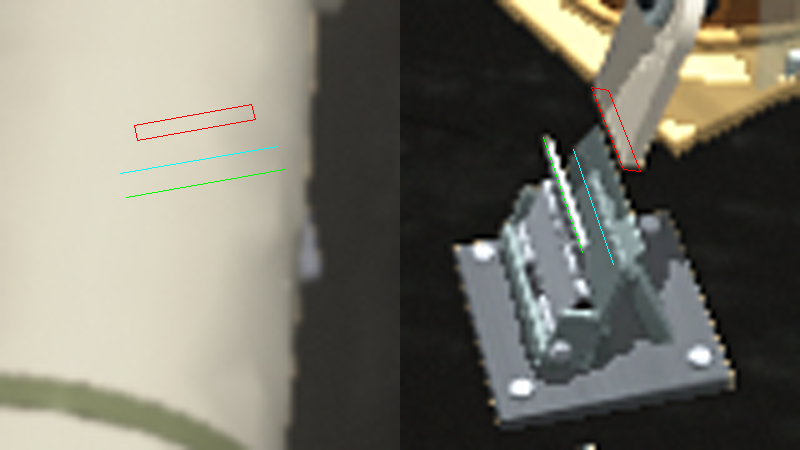

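Request:
{"method": "apply_moves", "body": {
  "moves": [
    [[-1, 0, 5], [0, 0, 0.003]],
    [[-2, -1, 15], [0, 0, 0.005]],
    [[-2, -1, 25], [0, 0, 0.005]],
    [[-2, -1, 33], [0, 0, 0.005]],
    [[-2, -1, 40], [0, 0, 0.005]]
  ]
}}

```text
time_s: 10.1
eef_pos: [0.4787, -0.0028, 0.1317]
tool_rot: [-1.88, -2.196, 0.387]
ft_force: [0.3, 0.4, -0.6]
grip_width: 0.0067
finger_force: 78.1
```

```bash
cat >> h.py <<'E'
def stat():
    s=manip.read_state();f=np.array([0,0,0.]);d=MZ.T@(s["eef_pos"]-CM)*1e3
    print("t",s["time_s"],"foot est mm",np.round(d-[0,0,59],1),"F mouth",np.round(MZ.T@s["ft_force"],1),"tq",np.round(s["ft_torque"],2),"grip",round(s["grip_width"]*1e3,1),s["finger_force"])
E
python3 -c "
from h import *
stat();go(*clip(.003))"
```

```text
t 10.1 foot est mm [-0.4 -0.5 21.4] F mouth [ 0.6  0.4 -0.4] tq [ 0.05 -0.23 -0.05] grip 6.7 78.05211067199707
total [ 0.5  0.4 18.4] [ 0.001  0.    -0.002] rows 1
[[0.5, 0.4, 18.4], [0.001, 0.0, -0.002]]
t 10.1 pos [ 0.4787 -0.0028  0.1317] q [-0.19  0.51  1.52 -0.12  1.44 -0.31] F [ 0.3  0.4 -0.6] grip 6.7
```

Request:
{"method": "apply_moves", "body": {
  "moves": [
    [[0, 0, 4], [0, 0, 0]],
    [[0, 0, 8], [0, 0, 0]],
    [[0, 0, 11], [0, 0, 0]],
    [[0, 0, 14], [0, 0, 0]],
    [[0, 0, 14], [0, 0, 0]]
  ]
}}

```text
time_s: 10.6
eef_pos: [0.476, -0.0036, 0.1198]
tool_rot: [-1.884, -2.2, 0.383]
ft_force: [5.1, 0.4, 0.5]
grip_width: 0.0065
finger_force: 78.5
```

```bash
python3 -c "
from h import *
stat()"
```

```text
t 10.6 foot est mm [ 1.1 -0.9  9.3] F mouth [ 4.6 -0.4  2.3] tq [ 0.17 -1.36  0.06] grip 6.5 78.51288258098066
```

Request:
{"method": "apply_moves", "body": {
  "moves": [
    [[0, 0.5, 2], [0, 0, 0]],
    [[0, 0.5, 4], [0, 0, 0]],
    [[0, 0.5, 6], [0, 0, 0]],
    [[0, 0.5, 6], [0, 0, 0]]
  ]
}}

```text
time_s: 11.0
eef_pos: [0.4749, -0.0041, 0.115]
tool_rot: [-1.885, -2.201, 0.382]
ft_force: [6.5, 0.2, 7.1]
grip_width: 0.0066
finger_force: 79.7
```

```bash
python3 -c "
from h import *
stat()"
```

```text
t 11.0 foot est mm [ 1.6 -1.2  4.4] F mouth [ 3.6 -0.8  8.9] tq [ 0.09 -0.87  0.08] grip 6.6 79.70671534538269
```

Request:
{"method": "apply_moves", "body": {
  "moves": [
    [[0.5, 0, 2], [0, 0, 0]],
    [[0.5, 0, 4], [0, 0, 0]],
    [[0.5, 0, 5], [0, 0, 0]],
    [[0.5, 0, 5], [0, 0, 0]]
  ]
}}

```text
time_s: 11.4
eef_pos: [0.4729, -0.0039, 0.1098]
tool_rot: [-1.884, -2.2, 0.383]
ft_force: [5.2, 0.2, 5.0]
grip_width: 0.0066
finger_force: 79.1
```

```bash
python3 -c "
from h import *
stat()"
```

```text
t 11.4 foot est mm [ 1.6 -0.7 -1.2] F mouth [ 3.2 -0.7  6.5] tq [ 0.02 -1.09  0.17] grip 6.6 79.14203013642691
```

Request:
{"method": "apply_moves", "body": {
  "moves": [
    [[0, 0, 2], [0, 0, 0]],
    [[0, 0, 4], [0, 0, 0]],
    [[0, 0, 6], [0, 0, 0]],
    [[0, 0, 6], [0, 0, 0]]
  ]
}}

```text
time_s: 11.8
eef_pos: [0.4707, -0.0041, 0.1039]
tool_rot: [-1.884, -2.2, 0.383]
ft_force: [6.0, 0.1, 2.2]
grip_width: 0.0066
finger_force: 78.8
```

```bash
python3 -c "
from h import *
stat()"
```

```text
t 11.8 foot est mm [ 1.6 -0.6 -7.5] F mouth [ 4.8 -0.9  4.1] tq [ 0.12 -1.21  0.13] grip 6.6 78.8028583873529
```

Request:
{"method": "apply_moves", "body": {
  "moves": [
    [[0, 0, 1], [0, 0, 0]],
    [[0, 0, 2], [0, 0, 0]],
    [[0, 0, 3], [0, 0, 0]],
    [[0, 0, 3], [0, 0, 0]]
  ]
}}

```text
time_s: 12.2
eef_pos: [0.4699, -0.0043, 0.1013]
tool_rot: [-1.884, -2.2, 0.383]
ft_force: [6.5, 0.7, 3.9]
grip_width: 0.0067
finger_force: 79.4
```

Request:
{"method": "apply_moves", "body": {
  "moves": [
    [[0, 0, 1], [0, 0, 0]],
    [[0, 0, 2], [0, 0, 0]],
    [[0, 0, 2], [0, 0, 0]]
  ]
}}

```text
time_s: 12.5
eef_pos: [0.4696, -0.0044, 0.1002]
tool_rot: [-1.885, -2.201, 0.382]
ft_force: [6.9, 1.5, 11.3]
grip_width: 0.0065
finger_force: 80.3
```

```bash
python3 -c "
from h import *
stat()"
```

```text
t 12.5 foot est mm [  1.7  -0.7 -11.4] F mouth [ 2.8  0.4 13. ] tq [ 0.21 -0.66  0.05] grip 6.5 80.28678774833679
```

Request:
{"method": "apply_moves", "body": {
  "moves": [
    [[0, 0, 1], [0, 0, 0]],
    [[0, 0, 2], [0, 0, 0]],
    [[0, 0, 2], [0, 0, 0]]
  ]
}}

```text
time_s: 12.8
eef_pos: [0.4693, -0.0045, 0.099]
tool_rot: [-1.886, -2.202, 0.381]
ft_force: [6.4, 1.6, 17.1]
grip_width: 0.0072
finger_force: 81.3
```

```bash
python3 -c "
from h import *
stat()"
```

```text
t 12.8 foot est mm [  1.8  -0.8 -12.5] F mouth [ 0.3  0.6 18.3] tq [ 0.31 -0.28  0.01] grip 7.2 81.29099392899661
```

Request:
{"method": "apply_moves", "body": {
  "moves": [
    [[0, 0, 1], [0, 0, 0]],
    [[0, 0, 1.5], [0, 0, 0]],
    [[0, 0, 1.5], [0, 0, 0]]
  ]
}}

```text
time_s: 13.1
eef_pos: [0.4694, -0.0046, 0.0988]
tool_rot: [-1.887, -2.203, 0.38]
ft_force: [7.6, 3.3, 27.9]
grip_width: 0.0067
finger_force: 82.6
```

```bash
python3 -c "
from h import *
stat()"
```

```text
t 13.1 foot est mm [  1.9  -0.8 -12.7] F mouth [-2.   2.1 29. ] tq [ 0.55  0.36 -0.09] grip 6.7 82.58126467466354
```

Request:
{"method": "apply_moves", "body": {
  "moves": [
    [[0, 0, -1], [0, 0, 0]],
    [[0, 0, -1.5], [0, 0, 0]]
  ]
}}

```text
time_s: 13.3
eef_pos: [0.4692, -0.0045, 0.0989]
tool_rot: [-1.885, -2.202, 0.381]
ft_force: [7.0, 2.6, 13.4]
grip_width: 0.0069
finger_force: 80.4
```

Request:
{"method": "apply_moves", "body": {
  "moves": [
    [[0, 0, 0], [0, 0, 0]],
    [[0, 0, 0], [0, 0, 0]],
    [[0, 0, 0], [0, 0, 0]],
    [[0, 0, 0], [0, 0, 0]]
  ],
  "hand": 36,
  "force": 20
}}

```text
time_s: 13.7
eef_pos: [0.4665, -0.0043, 0.0964]
tool_rot: [-1.88, -2.196, 0.387]
ft_force: [-0.1, 0.2, 0.1]
grip_width: 0.0357
finger_force: 0.0
```

```bash
python3 -c "
from h import *
stat()"
```

```text
t 13.7 foot est mm [  0.2  -0.1 -16. ] F mouth [-0.1  0.2  0. ] tq [-0.01 -0.21  0.02] grip 35.7 0.0
```

Released cleanly with no contact force. Next I back out along the tool axis and look.

Request:
{"method": "apply_moves", "body": {
  "moves": [
    [[0, 0, -10], [0, 0, 0]],
    [[0, 0, -30], [0, 0, 0]],
    [[0, 0, -60], [0, 0, 0]],
    [[0, 0, -100], [0, 0, 0]],
    [[0, 0, -140], [0, 0, 0]]
  ]
}}

```text
time_s: 14.2
eef_pos: [0.5142, 0.0034, 0.2304]
tool_rot: [-1.881, -2.196, 0.386]
ft_force: [-0.0, -0.3, -0.7]
grip_width: 0.0357
finger_force: 0.0
```

Request:
{"method": "apply_moves", "body": {
  "moves": [
    [[60, 0, 0], [0, 0, 0]],
    [[105, 0, 0], [0, 0, 0]],
    [[150, 0, 0], [0, 0, 0]],
    [[150, 0, 0], [0, 0, 0]]
  ]
}}

```text
time_s: 14.6
eef_pos: [0.4895, 0.1562, 0.2288]
tool_rot: [-1.874, -2.202, 0.386]
ft_force: [0.4, -0.8, -0.2]
grip_width: 0.0364
finger_force: 0.0
```

```bash
python3 - <<'E'
from h import *
stat()
D=manip.snapshot("side");T=manip.snapshot("top")
im=[]
A=np.array([(0,-27.5,0)]+[(0,-27.5*np.cos(t),62.5+27.5*np.sin(t)) for t in np.linspace(0,np.pi,20)]+[(0,27.5,0)])/1e3
for s,(r0,c0) in((T,(195,260)),(D,(200,250))):
    i=cv2.resize(s["color"][r0:r0+90,c0:c0+80,::-1],(400,450),interpolation=cv2.INTER_CUBIC)
    j=i.copy()
    q=(proj(s,(A+[0.0,0,-.012])@MZ.T+CM)-[r0,c0])*5; cv2.polylines(j,[np.int32(q[:,::-1])],True,(0,0,255),1)
    im.append(j)
cv2.imwrite("pics/c7.png",np.hstack(im))
E
```

```text
t 14.6 foot est mm [ -0.3 154.8 124.8] F mouth [ 0.4 -0.9 -0.1] tq [-0.03 -0.15  0.  ] grip 36.4 0.0
```

View pics/c7.png

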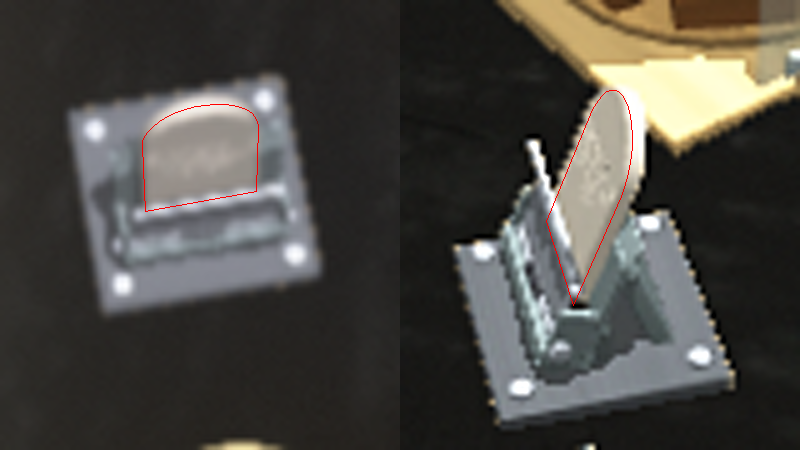

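The arched tile stands in the larger clip and matches the predicted home outline, with its foot centre near (202,200) in the left crop. The arm is clear of everything.

```bash
python3 -c "
from station import manip
print(manip.job_done())"
```

```text
the job is handed in; nothing more can be done
None
```

The arched tile is pressed home on the stop bar of the larger clip stand, about midway along the jaws, and released; I pressed with at most about 29 N, and the job was handed in at about 14.7 s.

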